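# Load the optics into the measuring unit's three-point mounts

## Task

Take the release pin from its stand and poke it down through the small hole in the top of the white measuring unit to trip the hidden latch, so that the tray springs out. Check-weigh the three-footed optics that are there, first the square, then the round, then the narrow one: stand each in the middle of the balance pan, let go and leave it settled for a good second, and afterwards seat it in a mount of its own on the tray, toe towards the robot, so that all three feet lie in their grooves and it cannot rock. In the end the pin is back upright in its stand, fully down, and the tray is out; tip no optic over and do not disturb the other things on the bench.

Things in the scene. Friction and masses are not known exactly. Their poses are not given: they have to be found in the camera images.
- optic_square_mid (a point): Loose optic: square mirror, frame 48 x 49 mm. 96 mm high, 0.28 kg, may be missing. Frame 10 mm thick (x) on a Y-shaped base; on top an aluminium grip tab, 16 mm thick (x), 26 mm wide (y), 65 to 96 mm above the bottom of the feet: pinch it across the 16 mm. Point: on the upright's axis, 48 mm above the bottom of the feet (33 mm below the tab's centre). x runs from toe to heels, z up.
- optic_square_toe (a point): Centre of this optic's toe ball, 58 mm from its axis at -x, 6 mm above the bottom of the feet. The Y-shaped steel base stands on three slippery 12 mm balls: this one on the toe, the leg that stands square to the frame's face, and two heels 26 mm to +x and 42 mm to either side.
- optic_round_mid (a point): Loose optic: round mirror, frame 49 mm in diameter. 96 mm high, 0.28 kg, may be missing. Frame 10 mm thick (x) on a Y-shaped base; on top an aluminium grip tab, 16 mm thick (x), 26 mm wide (y), 65 to 96 mm above the bottom of the feet: pinch it across the 16 mm. Point: on the upright's axis, 48 mm above the bottom of the feet (33 mm below the tab's centre). x runs from toe to heels, z up.
- optic_round_toe (a point): Centre of this optic's toe ball, 58 mm from its axis at -x, 6 mm above the bottom of the feet. The Y-shaped steel base stands on three slippery 12 mm balls: this one on the toe, the leg that stands square to the frame's face, and two heels 26 mm to +x and 42 mm to either side.
- optic_narrow_mid (a point): Loose optic: narrow filter plate of amber glass, frame 30 x 49 mm. 96 mm high, 0.28 kg, may be missing. Frame 10 mm thick (x) on a Y-shaped base; on top an aluminium grip tab, 16 mm thick (x), 26 mm wide (y), 65 to 96 mm above the bottom of the feet: pinch it across the 16 mm. Point: on the upright's axis, 48 mm above the bottom of the feet (33 mm below the tab's centre). x runs from toe to heels, z up.
- optic_narrow_toe (a point): Centre of this optic's toe ball, 58 mm from its axis at -x, 6 mm above the bottom of the feet. The Y-shaped steel base stands on three slippery 12 mm balls: this one on the toe, the leg that stands square to the frame's face, and two heels 26 mm to +x and 42 mm to either side.
- nest0 (a point): Three-point mount 0 of the tray (120 mm apart in a row, 0 at the -y end, 2 at the +y end). The point is where an optic's own point lies when seated, with x and z as the optic's x and z then: toe towards the robot, away from the housing; that is 56 mm above the mount's underside. Mount axes tell the yaw to give. Inside the housing until the tray is out.
- nest1 (a point): Three-point mount 1 of the tray (120 mm apart in a row, 0 at the -y end, 2 at the +y end). The point is where an optic's own point lies when seated, with x and z as the optic's x and z then: toe towards the robot, away from the housing; that is 56 mm above the mount's underside. Mount axes tell the yaw to give. Inside the housing until the tray is out.
- nest2 (a point): Three-point mount 2 of the tray (120 mm apart in a row, 0 at the -y end, 2 at the +y end). The point is where an optic's own point lies when seated, with x and z as the optic's x and z then: toe towards the robot, away from the housing; that is 56 mm above the mount's underside. Mount axes tell the yaw to give. Inside the housing until the tray is out.
- tray (a joint): Travel (m) of the sprung tray out of the front of the white unit: 0 latched, 0.122 fully out. Once tripped, a spring of 2 to 4 N pushes it out within two seconds and holds it. Each mount on it is three steel V-grooves (90 degree, 26 mm long, 7 mm deep, pointing to the mount's axis), one for each ball; a ball up to 4 mm to the side of its groove slides into it.
- access_hole (a point): Mouth of the 16 mm access hole, in a black square, in the flat top of the white unit (housing 150 deep, 420 wide, 100 mm high, tray side to the robot). 30 mm straight below is the head (20 mm across) of the hidden sprung latch: press it down 6 to 10 mm (2 to 6 N, hard stop at 12 mm), so with the pin's tip 36 to 40 mm below the mouth.
- pin_grip (a point): Release pin, upright in its stand: square wooden handle 18 x 18 mm, 64 mm high (the point is its centre; the faces are square to its x and y), under it a collar 22 mm across and 5 mm thick, then a steel shank 8 mm in diameter, 62 mm long. Total 131 mm, 0.09 kg.
- pin_tip (a point): Lower end of the release pin's shank, 99 mm below the handle's centre.
- stand_mouth (a point): Middle of the mouth of the 13 mm through hole in the pin's fixed grey stand, a block 64 x 64 mm and 66 mm high. When the pin is parked, its collar lies on the block and its tip is 62 mm below the mouth.
- pan_centre (a point): Middle of the top of the balance's round steel pan (160 mm across, 4 mm thick, small black dot in the middle), 64 mm above the bench when empty. White balance base 170 x 140 mm, 38 mm high under it.
- pan (a joint): How far (m) the sprung pan is pressed down: 0 empty, about 0.006 to 0.011 with an optic on it, stop at 0.02 (350 N/m).
- tape: Bystander: roll of blue tape; leave alone. 84 mm across, 19 mm high, origin under its centre.
- driver: Bystander: screwdriver; leave alone. 170 mm long, lying along its x.
- parts_box: Bystander: small blue box; leave alone. 102 x 72 mm, 46 mm high.
- pliers: Bystander: pliers; leave alone. about 175 mm long along its x, 12 mm high.
- jar: Bystander: jar; leave alone. 60 mm across, 75 mm high.
- cup: Bystander: cup; leave alone. 70 mm across, 80 mm high.

How it is judged:
On the way, in this order (a step that is already met when the one before it is completed fails the run):
1. the latch is tripped with the pin through the access hole: the tray starts out while the pin's tip is in the hole (value of joint tray above 0.015 m and horizontal distance between pin_tip and access_hole below 0.01 m and z of pin_tip in the frame of access_hole below -0.02 m), for 0.05 s.
2. the square optic stands free and settled in the middle of the balance pan (horizontal distance between optic_square_mid and pan_centre below 0.015 m and z of optic_square_mid in the frame of pan_centre between 0.044 and 0.052 m and angle between optic_square_mid's own z axis and vertical below 0.06 rad and contact force between the fingers and optic_square below 0.05 N and linear speed of optic_square below 0.01 m/s), for 0.8 s.
3. the round optic stands free and settled in the middle of the balance pan (horizontal distance between optic_round_mid and pan_centre below 0.015 m and z of optic_round_mid in the frame of pan_centre between 0.044 and 0.052 m and angle between optic_round_mid's own z axis and vertical below 0.06 rad and contact force between the fingers and optic_round below 0.05 N and linear speed of optic_round below 0.01 m/s), for 0.8 s.
4. the narrow optic stands free and settled in the middle of the balance pan (horizontal distance between optic_narrow_mid and pan_centre below 0.015 m and z of optic_narrow_mid in the frame of pan_centre between 0.044 and 0.052 m and angle between optic_narrow_mid's own z axis and vertical below 0.06 rad and contact force between the fingers and optic_narrow below 0.05 N and linear speed of optic_narrow below 0.01 m/s), for 0.8 s.
At the end, for the whole second after the job is handed in: Each optic present rests in a mount, middle and toe ball (sideways) within 4 mm of their seated places, upright within 0.04 rad; tray out over 110 mm; pin in its stand, tip within 6 mm of the hole axis and 57 mm or more below the mouth, upright within 0.07 rad (((distance between optic_square_mid and nest0 below 0.004 m and x of optic_square_toe in the frame of nest0 below -0.054 m and y of optic_square_toe in the frame of nest0 between -0.004 and 0.004 m) or (distance between optic_square_mid and nest1 below 0.004 m and x of optic_square_toe in the frame of nest1 below -0.054 m and y of optic_square_toe in the frame of nest1 between -0.004 and 0.004 m) or (distance between optic_square_mid and nest2 below 0.004 m and x of optic_square_toe in the frame of nest2 below -0.054 m and y of optic_square_toe in the frame of nest2 between -0.004 and 0.004 m)) and ((distance between optic_round_mid and nest0 below 0.004 m and x of optic_round_toe in the frame of nest0 below -0.054 m and y of optic_round_toe in the frame of nest0 between -0.004 and 0.004 m) or (distance between optic_round_mid and nest1 below 0.004 m and x of optic_round_toe in the frame of nest1 below -0.054 m and y of optic_round_toe in the frame of nest1 between -0.004 and 0.004 m) or (distance between optic_round_mid and nest2 below 0.004 m and x of optic_round_toe in the frame of nest2 below -0.054 m and y of optic_round_toe in the frame of nest2 between -0.004 and 0.004 m)) and ((distance between optic_narrow_mid and nest0 below 0.004 m and x of optic_narrow_toe in the frame of nest0 below -0.054 m and y of optic_narrow_toe in the frame of nest0 between -0.004 and 0.004 m) or (distance between optic_narrow_mid and nest1 below 0.004 m and x of optic_narrow_toe in the frame of nest1 below -0.054 m and y of optic_narrow_toe in the frame of nest1 between -0.004 and 0.004 m) or (distance between optic_narrow_mid and nest2 below 0.004 m and x of optic_narrow_toe in the frame of nest2 below -0.054 m and y of optic_narrow_toe in the frame of nest2 between -0.004 and 0.004 m)) and angle between each of optic_square_mid, optic_round_mid, optic_narrow_mid's own z axis and vertical below 0.04 rad and linear speed of each of optic_square, optic_round, optic_narrow below 0.02 m/s and value of joint tray above 0.11 m and horizontal distance between pin_tip and stand_mouth below 0.006 m and z of pin_tip in the frame of stand_mouth below -0.057 m and angle between pin_tip's own z axis and vertical below 0.07 rad); the robot touches nothing.
It fails at once if an optic falls over (tilts by more than 1 rad) (angle between any of optic_square_mid, optic_round_mid, optic_narrow_mid's own z axis and vertical above 1 rad).
It fails at once if a bystander is pushed more than 40 mm from its place (distance of any of tape, driver, parts_box, pliers, jar, cup from where it was at the start of the episode above 0.04 m).
Of optic_square, optic_round, optic_narrow only 2 to 3 are there at a start; the rules pass over those that are not, and their reading is None.
At some moment in a run one of optic_square, optic_round, optic_narrow may be knocked a few centimetres aside while the robot is not near it.
It also fails if it takes over 210 s, if anything falls off the work surface, if the arm or the gripper's body presses on something with over 40 N, if the wrist force passes 120 N, or if a joint passes its speed limit or range.

## Robot

A 7-joint arm with a two-finger parallel gripper is mounted at the origin on the work surface. World frame = base frame: x ahead of the robot, y to its left, z up, the work surface at z = 0. Lengths are in m, angles in rad, forces in N, time in s.
With the tool pointing down it reaches from about 0.35 to 0.9 m from the base axis. Payload 7.2 kg.
Tool frame: the origin (TCP) lies between the finger pads; the fingertips stand 8 mm ahead of it and the grasp point (between the pads) lies 11 mm behind it; z points along the fingers, x is the direction in which the jaws open and shut, and the axes are right-handed (so a half turn about z gives the same grasp; the last joint's range is limited). The gripper opens to 85 mm and grips with 20 to 120 N. Pads are 22 mm wide; open, the fingers measure 114 mm over their backs; the gripper's body (76 mm by 85 mm) begins 54 mm behind the grasp point. The pads swing forward as they close: fully open they stand 13 mm farther back than shut.
Start: joints at [-0.068, 0.411, -0.013, 1.596, 0.006, 1.134, -0.082], TCP at [0.625, -0, 0.239] pointing down, gripper open.
Joint ranges: [-2.95, 2.95], [-0.29, 1.99], [-1.47, 1.44], [0.14, 2.54], [-1.03, 4.17], [0.13, 1.85], [-2.86, 2.86]. Speed limits (rad/s): [2.39, 2.39, 3.01, 3.01, 3.14, 3.14, 3.14].

## Interface

Orientations are given as a 3x3 rotation matrix whose columns are the frame's x, y, z axes.
In Python, from station import ctrl, hand, solver, imaging gives the robot as it stands. Calls block until the motion is done:
- ctrl.move_to(position, orientation): joint-space move of the TCP to a pose.
- ctrl.line_to(position, rotation=None, speed=0.15, force_limit=None): straight line of the TCP; rotation=None keeps the orientation; speed is the mean speed in m/s. With force_limit (N) it stops when the force on the tool has changed by that much, and returns True; else False.
- ctrl.move_joints(angles): joint-space move.
- hand.command_gripper(opening, effort=None): finger opening in m; effort is the grip in N (None keeps the last); returns when the fingers have stopped.
- ctrl.sleep(seconds).
- solver.solve_ik(position, orientation): joint angles nearest the present ones, or None.
- imaging.get_image(name): name is "scene" or "side" or "wrist"; returns the picture (400x640x3 uint8, blue, green, red); there is no depth.
- imaging.camera_info(name): a dict with "mtx" (3x3 intrinsics, pixels), "k1" (the pictures are not rectified: a ray, as slopes to the right and down, at radius r is drawn at 1 + k1 r^2 times it, then the intrinsics apply), "extrinsics" (4x4, takes a point from camera to world coordinates); the wrist camera has in their place "hand_eye" (4x4, takes a point from camera to tool coordinates, whose origin is the TCP and whose axes are the tool frame's). Camera axes: x right, y up, looking along -z (the intrinsics and any distortion apply to the point x, -y, -z); pixel columns grow to the right and rows downward; lengths in m; the calibration is good to about 2 mm. A picture is of the moment at which its call begins: read the wrist's pose just before it. camera_info takes no time and is no camera call.
A pose or a line that the arm cannot do raises ctrl.PlanningError and nothing moves.
- ctrl.close_job(): hands the job in, once; it reports no verdict.
Readings, each from a call of its own:
- ctrl.get_clock(): time.
- ctrl.get_q(): joint angles.
- ctrl.get_joint_vel(): joint speeds.
- ctrl.get_tau(): joint torques, N m.
- ctrl.get_eef_pos(): TCP position.
- ctrl.get_ee_rot(): TCP orientation.
- ctrl.get_ft_force(): force on the tool from outside, world axes, zero at the start.
- ctrl.get_ft_torque(): the same for the moment, N m.
- ctrl.get_width(): finger opening in m.
Only numpy, scipy, OpenCV 4.12 (cv2) and the standard library are available. Lean on these libraries where they do the work, as an engineer would, in place of code of your own. Each camera call takes 0.05 s, during which the arm holds its last target. There are 200 camera calls.

## Working session

There is one attempt and no reset: what is moved stays moved. The work goes in short steps, each a Python script; the robot and the scene stay as the last script left them, time stands still between calls to the robot, and variables do not carry over. Pictures are saved under pics/ and viewed, about 12 in all and at most 16, crops included, and the job is handed in when it is done.

```bash
ls; mkdir -p pics
python3 - <<'E'
from station import ctrl, hand, solver, imaging
import cv2,numpy as np
np.set_printoptions(precision=4,suppress=True)
for n in ["scene","side","wrist"]:
    print(n,imaging.camera_info(n))
    cv2.imwrite(f"pics/{n}0.png",imaging.get_image(n))
print(ctrl.get_clock(),ctrl.get_ee_rot())
E
```

```text
pics
scene {'mtx': array([[388.0512,   0.    , 323.1855],
       [  0.    , 388.0512, 201.3414],
       [  0.    ,   0.    ,   1.    ]]), 'k1': -0.06140352155954923, 'extrinsics': array([[-0.3844, -0.5983,  0.7031,  1.38  ],
       [ 0.9231, -0.2476,  0.2941,  0.3461],
       [-0.0018,  0.7621,  0.6475,  0.8906],
       [ 0.    ,  0.    ,  0.    ,  1.    ]])}
side {'mtx': array([[412.3967,   0.    , 318.9417],
       [  0.    , 412.3967, 205.9086],
       [  0.    ,   0.    ,   1.    ]]), 'k1': 0.010770416204286669, 'extrinsics': array([[-0.9813,  0.1208, -0.1497,  0.3218],
       [-0.1922, -0.5809,  0.7909,  1.0303],
       [ 0.0085,  0.8049,  0.5933,  0.8621],
       [ 0.    ,  0.    ,  0.    ,  1.    ]])}
wrist {'mtx': array([[360.7871,   0.    , 323.7686],
       [  0.    , 360.7871, 201.286 ],
       [  0.    ,   0.    ,   1.    ]]), 'k1': -0.07673137694299229, 'hand_eye': array([[ 1.    ,  0.0008,  0.0013,  0.0003],
       [ 0.0012, -0.9475, -0.3196, -0.0827],
       [ 0.001 ,  0.3197, -0.9475, -0.1357],
       [ 0.    ,  0.    ,  0.    ,  1.    ]])}
0.15 [[ 1.     -0.     -0.0012]
 [-0.     -1.     -0.0001]
 [-0.0012  0.0001 -1.    ]]
```

View pics/scene0.png

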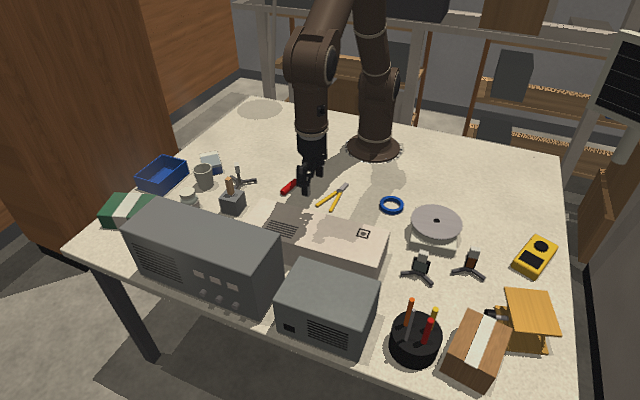

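View pics/side0.png

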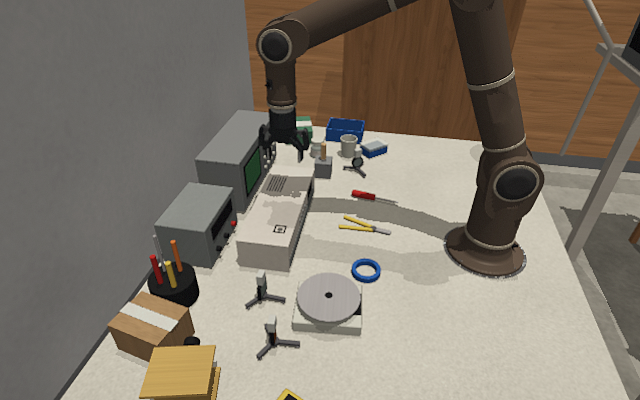

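Scene/side show: hole at scene (363,233)/side (280,229); pan dot (435,222)/(328,295); pin handle about (229,183)/(323,149); optics at (422,257), (472,258), (238,176) in scene and (262,280), (272,325), (357,155) in side.

```bash
cat > h.py <<'E'
from station import ctrl, hand, solver, imaging
import cv2, numpy as np
np.set_printoptions(precision=4,suppress=True)
def cam(name, pose=None):
    """K, dist, T(cam->world, OpenCV axes)"""
    c=imaging.camera_info(name); T=c.get("extrinsics")
    if T is None:
        P=np.eye(4); P[:3,:3],P[:3,3]=pose[1],pose[0]; T=P@c["hand_eye"]
    return c["mtx"],c["k1"],T@np.diag([1,-1,-1,1.])
def ray(C,uv):
    K,k1,T=C
    d=np.array([(uv[0]-K[0,2])/K[0,0],(uv[1]-K[1,2])/K[1,1]]); u=d.copy()
    for _ in range(20): u=d/(1+k1*(u@u))
    return T[:3,3],T[:3,:3]@np.r_[u,1]
def onz(C,uv,z):
    o,d=ray(C,uv); return o+d*(z-o[2])/d[2]
def tri(L):
    A=np.zeros((3,3));b=np.zeros(3);R=[ray(C,uv) for C,uv in L]
    for o,d in R:
        d=d/np.linalg.norm(d);M=np.eye(3)-np.outer(d,d);A+=M;b+=M@o
    p=np.linalg.solve(A,b)
    return p,max(np.linalg.norm(np.cross(p-o,d/np.linalg.norm(d))) for o,d in R)
def proj(C,p):
    K,k1,T=C; q=(np.asarray(p)-T[:3,3])@T[:3,:3]; u=q[...,:2]/q[...,2:]
    u=u*(1+k1*(u**2).sum(-1,keepdims=True)); return u@K[:2,:2].T+K[:2,2]
def wpose(): return ctrl.get_eef_pos(),ctrl.get_ee_rot()
def Rz(a):
    """tool down, tool x at world angle a"""
    c,s=np.cos(a),np.sin(a); return np.array([[c,s,0],[s,-c,0],[0,0,-1.]])
def snap(tag):
    P=wpose(); im=imaging.get_image("wrist"); cv2.imwrite(f"pics/{tag}.png",im)
    np.savez(f"pics/{tag}.npz",p=P[0],R=P[1]); return im,cam("wrist",P)
def load(tag):
    d=np.load(f"pics/{tag}.npz"); return cam("wrist",(d["p"],d["R"]))
E
python3 - <<'E'
from h import *
S,D=cam("scene"),cam("side")
for n,a,b in [("hole",(363,233),(280,229)),("pan",(435,222),(328,295)),("pin",(229,183),(323,149)),("A",(422,257),(262,280)),("B",(472,258),(272,325)),("C",(238,176),(357,155))]:
    print(n,*tri([(S,a),(D,b)]))
E
python3 - <<'E'
import cv2
a=cv2.imread('pics/scene0.png')
c=[cv2.resize(a[150:220,180:280],None,fx=8,fy=8,interpolation=3)[:280*2,:],]
import numpy as np
b=cv2.imread('pics/side0.png')
s=lambda i,x,y:cv2.resize(i[y:y+60,x:x+80],(400,300),interpolation=cv2.INTER_CUBIC)
cv2.imwrite('pics/crop1.png',np.vstack([np.hstack([s(a,195,150),s(b,305,125)]),np.hstack([s(a,410,235),s(b,235,290)])]))
E
```

```text
hole [0.6039 0.1454 0.0972] 0.0007611969471554403
pan [0.4298 0.3285 0.056 ] 0.0019075169996066355
pin [ 0.566  -0.3312  0.1106] 0.00037545837145710147
A [0.6045 0.3221 0.0691] 0.0001564972804074607
B [0.543  0.4522 0.0612] 0.004560844965033785
C [ 0.4457 -0.3861  0.0558] 0.012060582572814657
```

View pics/crop1.png

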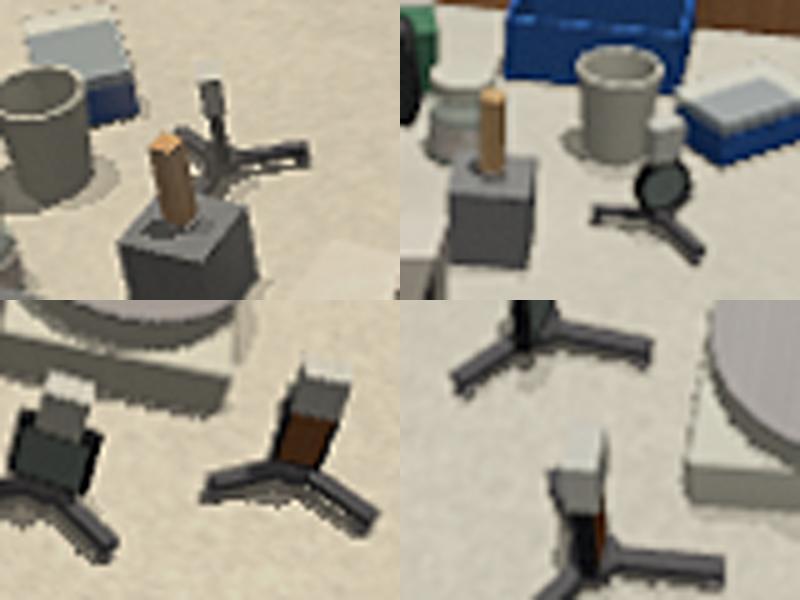

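Crops: the round optic is the one by the pin stand (C), square is A (scene 422,257), narrow amber is B (472,258). Now wrist close-ups.

Run:
```python
from h import *
for tag,p in [("w_hole",(0.58,0.14,0.36)),("w_pan",(0.50,0.36,0.36)),("w_pin",(0.53,-0.34,0.33))]:
    ctrl.move_to(p,Rz(0)); snap(tag)
print(ctrl.get_clock())
```

```text
4.5083
```

View pics/w_pin.png

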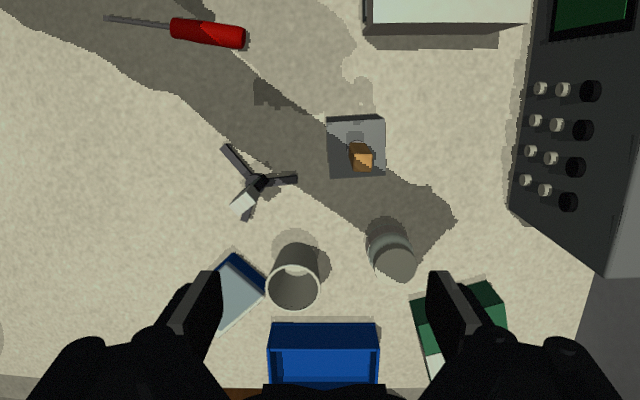

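View pics/w_hole.png

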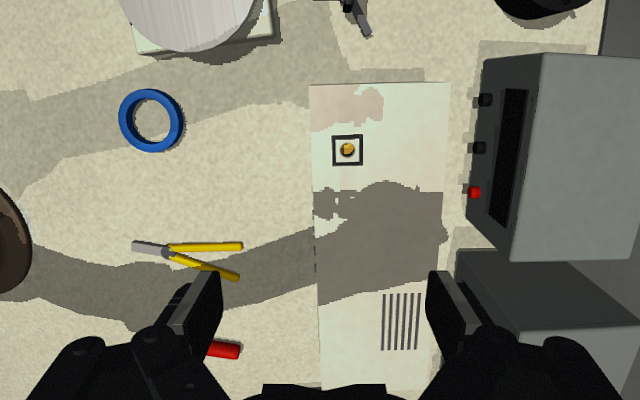

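View pics/w_pan.png

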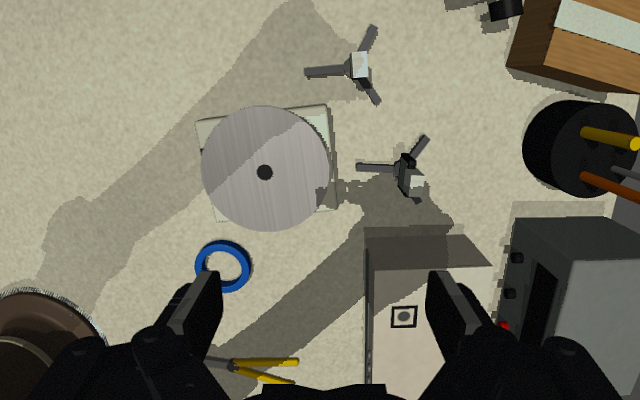

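Run:
```python
from h import *
S,D=cam("scene"),cam("side");H,P,N=load("w_hole"),load("w_pan"),load("w_pin")
print("hole",onz(H,(347.5,149.5),.1),onz(P,(403.5,317),.1),tri([(S,(363,233)),(D,(280,229)),(H,(347.5,149.5)),(P,(403.5,317))]))
print("house corners",onz(H,(309,84),.1),onz(H,(450,83),.1),onz(H,(320,390),.1),onz(N,(363,22),.1))
print("pliers",onz(H,(133,246),.01),onz(H,(243,247),.01),onz(H,(239,280),.01))
print("driver",onz(N,(104,17),.01),onz(N,(245,38),.02),"tape right",onz(H,(186,120),.01))
print("pan",onz(P,(264.5,172.5),.064),onz(H,(200,30),.064))
print("pin top",onz(N,(362,160),.135),"stand corners",[onz(N,q,.066)[:2] for q in [(327,121),(383,116),(386,175),(331,178)]])
print("sq toe",onz(P,(357,167),.008),"heel",onz(P,(427,137),.008),"tab",onz(P,(417,186),.096))
print("na toe",onz(P,(305,72),.008),"heels",onz(P,(375,28),.008),onz(P,(379,103),.008),"tab",onz(P,(360,61),.096))
print("ro legs",onz(N,(225,147),.008),onz(N,(297,178),.008),"tab",onz(N,(243,203),.096),"base",onz(N,(259,182),.01))
for i,t in enumerate([("w_pin",(240,90,200,150)),]): pass
def crop(t,x,y,w,h): return cv2.resize(cv2.imread(f"pics/{t}.png")[y:y+h,x:x+w],(400,300),interpolation=cv2.INTER_CUBIC)
cv2.imwrite("pics/crop2.png",np.vstack([np.hstack([crop("w_pin",210,135,100,75),crop("w_pin",310,105,100,75)]),np.hstack([crop("w_pan",345,130,100,75),crop("w_pan",295,20,100,75)])]))
```

```text
hole [0.6059 0.1477 0.1   ] [0.6054 0.1456 0.1   ] (array([0.6051, 0.1461, 0.0985]), np.float64(0.0018444368073790088))
house corners [0.5644 0.2172 0.1   ] [0.7131 0.219  0.1   ] [ 0.5733 -0.1999  0.1   ] [ 0.5671 -0.2029  0.1   ]
pliers [ 0.2892 -0.0143  0.01  ] [ 0.4587 -0.0148  0.01  ] [ 0.4479 -0.0713  0.01  ]
driver [ 0.2683 -0.178   0.01  ] [ 0.4398 -0.208   0.02  ] tape right [0.3953 0.1721 0.01  ]
pan [0.4283 0.3321 0.064 ] [0.4423 0.2767 0.064 ]
pin top [ 0.5663 -0.3269  0.135 ] stand corners [array([ 0.5341, -0.2984]), array([ 0.5951, -0.2927]), array([ 0.6018, -0.359 ]), array([ 0.5389, -0.3627])]
sq toe [0.5472 0.3253 0.008 ] heel [0.6413 0.3669 0.008 ] tab [0.6092 0.3235 0.096 ]
na toe [0.4776 0.4506 0.008 ] heels [0.5658 0.5034 0.008 ] [0.5741 0.4115 0.008 ] tab [0.5396 0.4597 0.096 ]
ro legs [ 0.4038 -0.3369  0.008 ] [ 0.4955 -0.3782  0.008 ] tab [ 0.4429 -0.3828  0.096 ] base [ 0.4456 -0.383   0.01  ]
```

View pics/crop2.png

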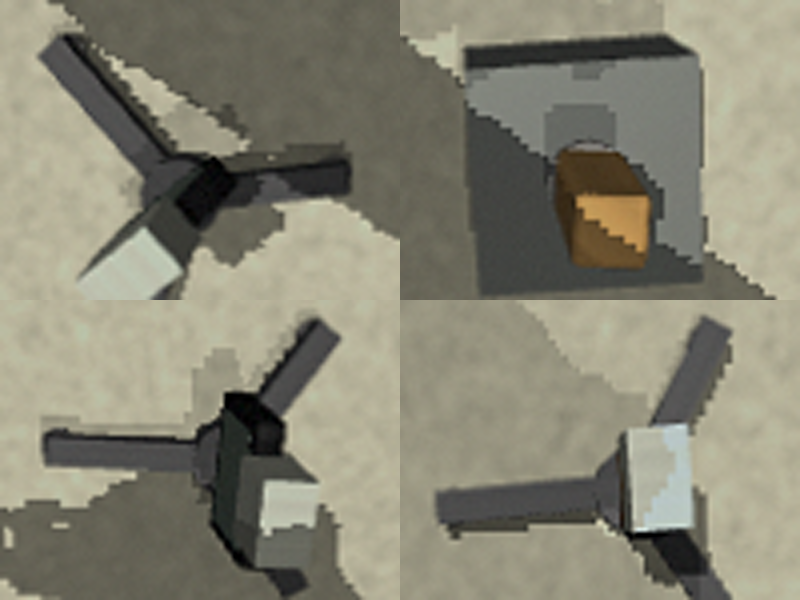

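Crops: round optic's toe points up-left (yaw about -50°), square and narrow toes point to -x (yaw ≈0); the pin handle is yawed about 4° and agrees with the stand centre. Take the pin.

Run:
```python
from h import *
R=Rz(np.radians(4)); p=np.array([.567,-.3275,0])
ctrl.move_to(p+[0,0,.22],R)
hand.command_gripper(.05,60)
print(ctrl.line_to(p+[0,0,.092],R,.08,force_limit=10))
print("pre",ctrl.get_eef_pos(),ctrl.get_ft_force())
hand.command_gripper(0,60)
g=wpose(); print("grip",ctrl.get_width(),g[0],ctrl.get_ft_force(),ctrl.get_ft_torque())
np.savez("grip.npz",p=g[0],R=g[1])
print(ctrl.line_to(p+[0,0,.27],None,.08)); print(ctrl.get_width(),ctrl.get_ft_force())
ctrl.line_to([.605,.146,.27],Rz(np.radians(1)),.2)
ctrl.line_to([.605,.146,.208],None,.1)
print(ctrl.get_eef_pos()); snap("w_ins")
S=imaging.get_image("scene"); D=imaging.get_image("side"); cv2.imwrite("pics/s1.png",S); cv2.imwrite("pics/d1.png",D)
c=lambda i,x,y,w,h:cv2.resize(i[y:y+h,x:x+w],(400,300),interpolation=cv2.INTER_CUBIC)
W=cv2.imread("pics/w_ins.png")
cv2.imwrite("pics/crop3.png",np.vstack([np.hstack([c(W,240,120,200,150),c(W,0,0,640,400)]),np.hstack([c(S,323,180,80,60),c(D,240,180,80,60)])]))
```

```text
False
pre [ 0.5673 -0.3277  0.0925] [-0.0148 -0.07   -0.1025]
grip 0.017469859439843985 [ 0.5672 -0.3276  0.0925] [-0.5352  0.0386  3.2044] [0.0023 0.1006 0.0367]
False
0.018051265552558884 [-0.029   0.0802 -0.8032]
[0.6054 0.146  0.2085]
```

View pics/crop3.png

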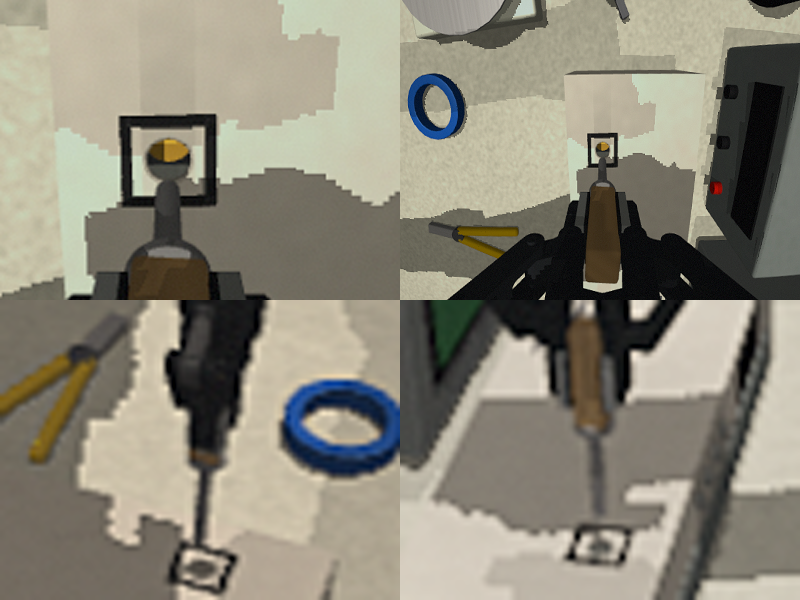

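Run:
```python
from h import *
W=load("w_ins");S,D=cam("scene"),cam("side")
print("tip w",onz(W,(324,213),.1205),"hole w",onz(W,(324,200),.1), "expected hole from tcp",proj(W,np.array([.605,.146,.1])))
c=lambda X,Y:None
# scene crop 323,180 scale5; side crop 240,180 scale5
print("tip sc/side",onz(S,(323+198/5,180+240/5),.1205),onz(D,(240+199/5,180+212/5),.1205),tri([(S,(323+198/5,180+240/5)),(D,(240+199/5,180+212/5))]))
print("hole sc/side",onz(S,(323+203/5,180+268/5),.1),onz(D,(240+199/5,180+246/5),.1))
```

```text
tip w [0.6056 0.1451 0.1205] hole w [0.6056 0.1473 0.1   ] expected hole from tcp [323.1611 201.6965]
tip sc/side [0.6088 0.1446 0.1205] [0.6036 0.1428 0.1205] (array([0.6048, 0.1426, 0.1183]), np.float64(0.0017385515246153228))
hole sc/side [0.6091 0.1491 0.1   ] [0.603  0.1486 0.1   ]
```

Run:
```python
from h import *
x,y=.605,.149
ctrl.line_to([x,y,.208],None,.1)
print(ctrl.line_to([x,y,.162],None,.03,force_limit=6),ctrl.get_eef_pos(),ctrl.get_ft_force())
```

```text
False [0.6051 0.1491 0.1622] [ 0.0248  0.2459 -0.9381]
```

Run:
```python
from h import *
x,y=.605,.149
print(ctrl.line_to([x,y,.1495],None,.02,force_limit=20),ctrl.get_eef_pos(),ctrl.get_ft_force(),ctrl.get_width())
ctrl.sleep(2.5); print(ctrl.get_ft_force())
ctrl.line_to([x,y,.24],None,.08)
D=imaging.get_image("side"); S=imaging.get_image("scene"); cv2.imwrite("pics/d2.png",D)
cv2.imwrite("pics/s2.png",S);snap("w_out"); print(ctrl.get_clock(),ctrl.get_width())
c=lambda i,x,y,w,h:cv2.resize(i[y:y+h,x:x+w],(400,300),interpolation=cv2.INTER_CUBIC)
cv2.imwrite("pics/crop4.png",np.vstack([np.hstack([c(D,210,110,200,150),c(S,240,110,200,150)])]))
```

```text
False [0.6053 0.1491 0.1498] [0.3185 1.2081 2.2048] 0.01763006357432307
[1.7162 1.1175 4.1857]
20.0917 0.01761325001556841
```

View pics/crop4.png

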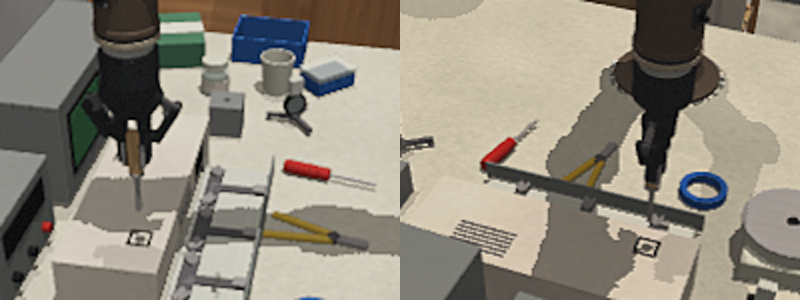

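Tray is out (side image shows it with the mounts and front rail). Return the pin.

Run:
```python
from h import *
g=np.load("grip.npz"); p=g["p"]
ctrl.line_to([.605,.149,.27],None,.1)
ctrl.line_to([p[0],p[1],.27],g["R"],.2)
ctrl.line_to([p[0],p[1],.17],None,.1)
print(ctrl.get_ft_force())
f=ctrl.line_to([p[0],p[1],.135],None,.04,force_limit=5); print(f,ctrl.get_eef_pos(),ctrl.get_ft_force())
if not f:
    print(ctrl.line_to([p[0],p[1],.0935],None,.04,force_limit=8),ctrl.get_eef_pos(),ctrl.get_ft_force())
```

```text
[ 0.3247 -0.2929  0.2191]
False [ 0.5674 -0.3278  0.1353] [ 0.2452 -0.6644 -1.2951]
False [ 0.5674 -0.3278  0.0938] [ 0.228  -0.1037 -1.0487]
```

Run:
```python
from h import *
g=np.load("grip.npz"); p=g["p"]
hand.command_gripper(.05,60); ctrl.sleep(.3)
ctrl.line_to([p[0],p[1],.30],None,.2)
snap("v_pin")
ctrl.move_to([.49,.0,.36],Rz(0)); hand.command_gripper(.0,30); snap("v_tray")
ctrl.move_to([.52,.33,.36],Rz(0)); snap("v_sq"); print(ctrl.get_clock())
c=lambda t,x,y,w,h:cv2.resize(cv2.imread(f"pics/{t}.png")[y:y+h,x:x+w],(400,300),interpolation=cv2.INTER_CUBIC)
cv2.imwrite("pics/crop5.png",np.vstack([np.hstack([c("v_pin",200,80,200,150),c("v_tray",100,0,534,400)]),np.hstack([c("v_sq",240,60,240,180),c("v_sq",330,90,100,75)])]))
```

```text
31.575
```

View pics/crop5.png

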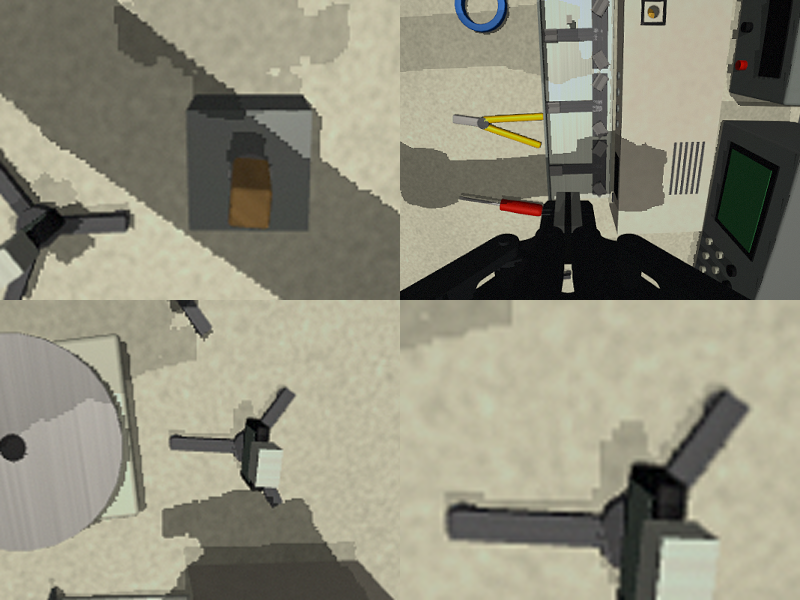

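View pics/v_tray.png

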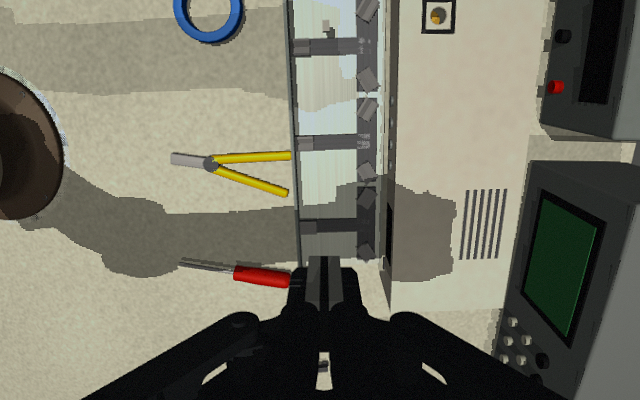

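Run:
```python
from h import *
ctrl.move_to([.49,.11,.30],Rz(0)); snap("v_tray2")
c=lambda t,x,y,w,h:cv2.resize(cv2.imread(f"pics/{t}.png")[y:y+h,x:x+w],(400,600),interpolation=cv2.INTER_CUBIC)
cv2.imwrite("pics/crop6.png",np.hstack([c("v_tray",280,0,173,260),c("v_tray2",270,0,173,260)]))
Q=load("v_sq")
print("toe",onz(Q,(342.5,145.5),.009),"junction",onz(Q,(330+605/4-100,90+230/4),.009),"heel",onz(Q,(413.8,115),.009),"tab",onz(Q,(401.7,160.2),.096),"pan dot",onz(Q,(240+12/1.667,60+147/1.667),.064))
T=load("v_tray")
for z in (.02,.03,.04,.05): print(z,[onz(T,q,z)[:2] for q in [(303,46.5),(303,143),(303,225),(366,12),(366,80)]])
```

```text
toe [0.5462 0.326  0.009 ] junction [0.599  0.3232 0.009 ] heel [0.6407 0.3669 0.009 ] tab [0.609  0.3244 0.096 ] pan dot [0.4282 0.333  0.064 ]
0.02 [array([0.4643, 0.1233]), array([0.4622, 0.0035]), array([ 0.46  , -0.1135]), array([0.5409, 0.1629]), array([0.5431, 0.0834])]
0.03 [array([0.4648, 0.1224]), array([0.4628, 0.0051]), array([ 0.4606, -0.1094]), array([0.5398, 0.1612]), array([0.5419, 0.0834])]
0.04 [array([0.4654, 0.1216]), array([0.4634, 0.0068]), array([ 0.4612, -0.1053]), array([0.5387, 0.1596]), array([0.5408, 0.0834])]
0.05 [array([0.4659, 0.1207]), array([0.464 , 0.0085]), array([ 0.4619, -0.1011]), array([0.5377, 0.1579]), array([0.5397, 0.0834])]
```

View pics/crop6.png

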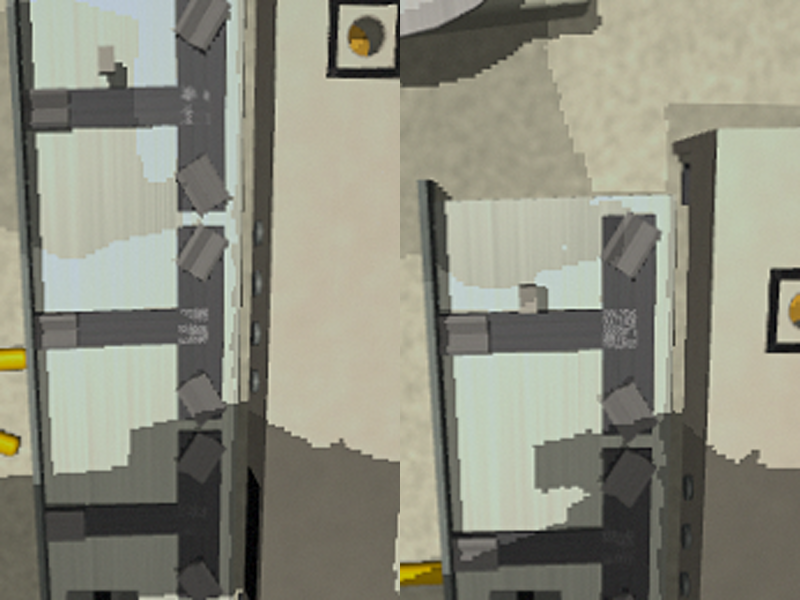

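```bash
cat > nest.py <<'E'
from h import *
from scipy.optimize import least_squares
A,B=load("v_tray"),load("v_tray2")
a=lambda u,v:(280+u/2.312,v/2.308); b=lambda u,v:(270+u/2.312,v/2.308)
toe,hu,hl=(-.058,0),(.026,.042),(.026,-.042)
ob=[(A,a(51,110),1,toe),(A,a(205,185),1,hl),(A,a(59,331),0,toe),(A,a(201,252),0,hu),(A,a(202,397),0,hl),
(A,a(66,523),-1,toe),(A,a(201,457),-1,hu),(A,a(200,580),-1,hl),
(B,b(66,336),1,toe),(B,b(232,245),1,hu),(B,b(228,409),1,hl),(B,b(78,550),0,toe),(B,b(228,475),0,hu)]
def pt(v,n,m):
    c,s=np.cos(v[3]),np.sin(v[3]); q=np.array([m[0],m[1]+.12*n]); return np.array([v[0]+c*q[0]-s*q[1],v[1]+s*q[0]+c*q[1],v[2]])
def res(v): return np.concatenate([proj(C,pt(v,n,m))-uv for C,uv,n,m in ob])
r=least_squares(res,[.52,.005,.03,0],x_scale=[.01,.01,.01,.01],loss="soft_l1")
if __name__=="__main__":
    print(r.x,"yaw deg",np.degrees(r.x[3])); print(res(r.x).reshape(-1,2))
    J=np.linalg.inv(r.jac.T@r.jac)**.5 if 0 else np.sqrt(np.diag(np.linalg.inv(r.jac.T@r.jac))); print("sig per px",J)
    for n in (-1,0,1): print(n,pt(r.x,n,(0,0)))
E
python3 nest.py
```

```text
[0.5223 0.0038 0.0148 0.0274] yaw deg 1.5680825641504272
[[-1.3917  0.2277]
 [-0.6835  0.6682]
 [-0.6964 -0.0808]
 [ 0.9148  0.3405]
 [ 0.0407  0.1271]
 [ 0.0404 -0.2201]
 [ 0.2402 -0.9073]
 [ 0.059  -0.191 ]
 [-0.0235 -0.738 ]
 [ 0.0725  0.1549]
 [ 1.0777  0.3504]
 [-0.5607  0.0943]
 [ 0.7152 -0.1279]]
sig per px [0.0005 0.0006 0.0021 0.0038]
-1 [ 0.5256 -0.1162  0.0148]
0 [0.5223 0.0038 0.0148]
1 [0.5191 0.1237 0.0148]
```

```bash
cat >> h.py <<'E'
PAN=np.array([.4283,.3326]); NY=np.radians(1.3)
NEST={2:(.5195,.1237),1:(.5223,.0038),0:(.5252,-.1162)}
G=.073
def grasp(xy,yaw,z=0.):
    """pinch a tab; yaw = optic yaw; z = height of feet bottom"""
    R=Rz(yaw); hand.command_gripper(.045,40)
    ctrl.move_to([*xy,z+.20],R)
    print("down",ctrl.line_to([*xy,z+G],None,.1,force_limit=8),ctrl.get_ft_force())
    hand.command_gripper(0,40); print("width",ctrl.get_width(),ctrl.get_eef_pos(),ctrl.get_ft_force())
def carry(xy,yaw,zfeet,lift=.24,slow=.04,fl=5.):
    """lift, transfer to xy with yaw, lower feet to zfeet"""
    p=ctrl.get_eef_pos(); ctrl.line_to([p[0],p[1],lift],None,.1)
    print("held",ctrl.get_width(),ctrl.get_ft_force())
    ctrl.line_to([*xy,lift],Rz(yaw),.15)
    ctrl.line_to([*xy,zfeet+G+.02],None,.1)
    print("touch",ctrl.line_to([*xy,zfeet+G],None,.03,force_limit=fl),ctrl.get_eef_pos(),ctrl.get_ft_force())
def weigh():
    hand.command_gripper(.032,40); ctrl.sleep(1.6)
    p=ctrl.get_eef_pos(); print("pan free",p,ctrl.get_ft_force())
E
python3 - <<'E'
from h import *
grasp((.608,.3243),np.radians(-2))
carry(PAN,NY,.064-.006)
weigh()
snap("p_sq"); cv2.imwrite("pics/side_sq.png",imaging.get_image("side")); print(ctrl.get_clock())
c=lambda t,x,y,w,h:cv2.resize(cv2.imread(f"pics/{t}.png")[y:y+h,x:x+w],(400,300),interpolation=cv2.INTER_CUBIC)
cv2.imwrite("pics/crop7.png",np.hstack([c("p_sq",120,0,400,300),c("side_sq",250,200,160,120)]))
E
```

```text
down False [-0.5906 -0.6926  0.1164]
width 0.01584067098737872 [0.6084 0.3244 0.0736] [0.6838 0.7147 1.9846]
held 0.015372740195920654 [ 0.1551  0.3654 -2.7579]
touch False [0.4284 0.3327 0.1312] [0.5179 0.1724 0.1078]
pan free [0.4283 0.3326 0.131 ] [-0.8714  0.4401 -0.6455]
42.8917
```

View pics/crop7.png

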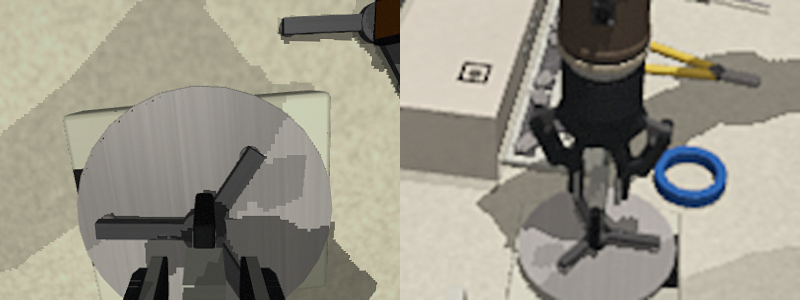

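Run:
```python
from h import *
Q=load("p_sq"); z=.0655
print("toe",onz(Q,(218,229),z),"mid leg",onz(Q,(300,228),z),"pan edge l/r",onz(Q,(198,205),.056),onz(Q,(451,205),.056))
hand.command_gripper(0,40); print("w",ctrl.get_width())
carry(NEST[2],NY,.012)
print("opening"); hand.command_gripper(.03,40); ctrl.sleep(.5); print(ctrl.get_ft_force())
p=ctrl.get_eef_pos(); ctrl.line_to([p[0],p[1],.22],None,.15)
ctrl.move_to([.49,.06,.34],Rz(0)); snap("n_sq")
ctrl.move_to([.50,-.37,.33],Rz(0)); snap("v_ro"); print(ctrl.get_clock())
c=lambda t,x,y,w,h:cv2.resize(cv2.imread(f"pics/{t}.png")[y:y+h,x:x+w],(400,500),interpolation=cv2.INTER_CUBIC)
cv2.imwrite("pics/crop8.png",np.hstack([c("n_sq",260,0,160,200),c("v_ro",190,40,160,200)]))
```

```text
toe [0.364  0.3282 0.0655] mid leg [0.414  0.3301 0.0655] pan edge l/r [0.3495 0.3401 0.056 ] [0.5075 0.3435 0.056 ]
w 0.015291368565843658
held 0.015337929188881444 [-0.1702 -0.1932 -2.3027]
touch True [0.5183 0.1241 0.0942] [-2.6819  1.3489  0.2492]
opening
[-0.8246  0.8392  0.4425]
52.0833
```

View pics/crop8.png

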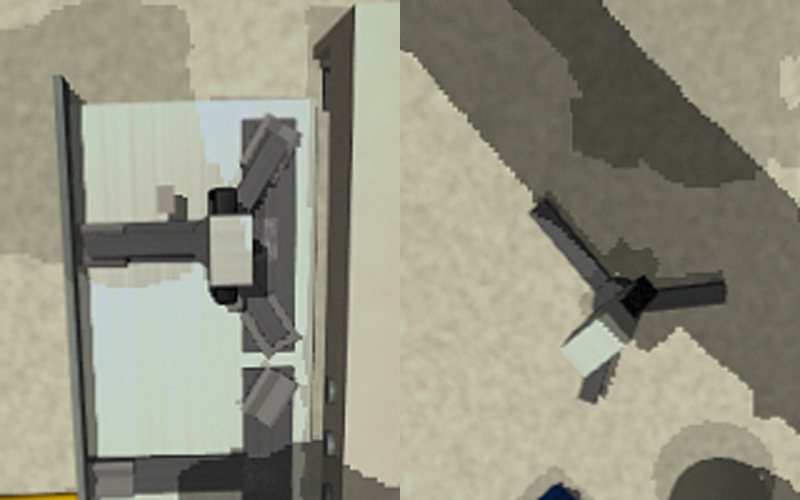

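Run:
```python
from h import *
from scipy.optimize import least_squares
Q=load("n_sq"); a=lambda u,v:(260+u/2.5,v/2.5)
for z in (.106,.112): print("tab",z,onz(Q,a(231.5,250),z))
for z in (.019,.025): print("toe leg centreline",z,onz(Q,a(82,246),z),onz(Q,a(205,243),z),"lowheel end",onz(Q,a(290,345),z))
print("nest1 heel block",onz(Q,a(270,395),.015),"nest1 toe blk",onz(Q,a(112,478),.015),"nest2 blk up-outer",onz(Q,a(298,128),.015))
# tab height from its size: 26 mm along y
for z in (.1,.106,.112,.12): print(z,onz(Q,a(231,215),z)[1]-onz(Q,a(231,285),z)[1],onz(Q,a(252,250),z)[0]-onz(Q,a(211,250),z)[0])
R=load("v_ro"); b=lambda u,v:(190+(u-400)/2.5,40+v/2.5)
print("round toe end",onz(R,b(540,205),.009),"heel1",onz(R,b(725,291),.009),"heel2",onz(R,b(589,400),.009),"tab",onz(R,b(594,346),.096))
print("tab corners",[onz(R,b(*q),.096)[:2] for q in [(600,317),(627,345),(586,378),(560,348)]])
```

```text
tab 0.106 [0.5182 0.1243 0.106 ]
tab 0.112 [0.5178 0.1246 0.112 ]
toe leg centreline 0.019 [0.4515 0.122  0.019 ] [0.5118 0.1233 0.019 ] lowheel end [0.5555 0.0733 0.019 ]
toe leg centreline 0.025 [0.452  0.1223 0.025 ] [0.5115 0.1236 0.025 ] lowheel end [0.5546 0.0743 0.025 ]
nest1 heel block [0.5467 0.0468 0.015 ] nest1 toe blk [0.464  0.0018 0.015 ] nest2 blk up-outer [0.5559 0.1771 0.015 ]
0.1 0.027559051387992972 0.016556540494583993
0.106 0.027118389129109938 0.016291805601103215
0.112 0.02667772687022693 0.016027070707622326
0.12 0.026090177191716274 0.015674090849647992
round toe end [ 0.4033 -0.3348  0.009 ] heel1 [ 0.4958 -0.3786  0.009 ] heel2 [ 0.423  -0.4377  0.009 ] tab [ 0.4412 -0.3846  0.096 ]
tab corners [array([ 0.4443, -0.372 ]), array([ 0.4553, -0.3842]), array([ 0.4371, -0.3988]), array([ 0.4267, -0.3855])]
```

```bash
cat >> h.py <<'E'
def probe(xy,yaw,z0,fl=2.5):
    """touch tab top with shut fingers, return TCP height"""
    hand.command_gripper(0,40); ctrl.move_to([*xy,z0+.06],Rz(yaw)); ctrl.line_to([*xy,z0+.015],None,.1); ctrl.sleep(.3)
    f=ctrl.line_to([*xy,z0-.012],None,.015,force_limit=fl); z=ctrl.get_eef_pos()[2]; F=ctrl.get_ft_force()
    ctrl.line_to([*xy,z0+.06],None,.1); return f,z,F
E
python3 - <<'E'
from h import *
xy=(.4410,-.3850); y=np.radians(-52)
print("probe",probe(xy,y,.104))
grasp(xy,y)
carry(PAN,NY,.064-.006,lift=.27)
weigh()
snap("p_ro"); cv2.imwrite("pics/side_ro.png",imaging.get_image("side")); print(ctrl.get_clock())
E
```

```text
probe (True, np.float64(0.10389318252281113), array([-0.1722,  0.1565,  5.2733]))
down False [-0.9399  0.6462 -0.2138]
width 0.015278711871874613 [ 0.4413 -0.3852  0.0734] [0.2221 0.4903 3.3346]
held 0.015171297688772518 [-0.6841 -0.2973 -2.7118]
touch False [0.4283 0.3327 0.1311] [-0.8055 -0.6306  0.2906]
pan free [0.4283 0.3326 0.131 ] [ 0.3976 -0.1524 -0.0448]
69.7
```

Run:
```python
from h import *
a,b=[cv2.imread(f"pics/p_{t}.png",0)[130:260,200:300] for t in("sq","ro")]
for m in (a<85,b<85):
    v,u=np.nonzero(m); print("leg cols",u.min()+200,"rows@cols",[ (c,np.nonzero(m[:,c-200])[0].mean()+130) for c in (230,250,270,290) if m[:,c-200].any()])
hand.command_gripper(0,40); print("w",ctrl.get_width())
carry(NEST[0],NY,.012,fl=9)
hand.command_gripper(.03,40); ctrl.sleep(.5)
p=ctrl.get_eef_pos(); ctrl.line_to([p[0],p[1],.2],None,.15)
print("ro",probe((.5245,-.1162),NY,.118))
print("sq",probe((.5185,.1240),NY,.118))
print(ctrl.get_clock())
```

```text
leg cols 200 rows@cols [(230, np.float64(226.375)), (250, np.float64(227.0)), (270, np.float64(231.77777777777777)), (290, np.float64(229.64))]
leg cols 200 rows@cols [(230, np.float64(223.5)), (250, np.float64(224.0)), (270, np.float64(229.4074074074074)), (290, np.float64(226.72))]
w 0.015544454352244127
held 0.015096698912734074 [-0.0624  0.3845 -3.5483]
touch True [ 0.5249 -0.1165  0.0943] [-1.5941 -1.1647  4.1515]
ro (True, np.float64(0.12315726931036235), array([-0.1334,  0.3394,  5.5897]))
sq (True, np.float64(0.12318042726471926), array([-0.856 , -0.4237,  4.6978]))
84.7667
```

Run:
```python
from h import *
ctrl.move_to([.54,.43,.34],Rz(0)); hand.command_gripper(.045,40); snap("v_na")
ctrl.move_to([.49,.0,.36],Rz(0)); hand.command_gripper(.0,40); snap("n_two"); print(ctrl.get_clock())
im=cv2.imread("pics/v_na.png")
c=lambda i,x,y,w,h,W,H:cv2.resize(i[y:y+h,x:x+w],(W,H),interpolation=cv2.INTER_CUBIC)
cv2.imwrite("pics/crop9.png",np.hstack([c(im,240,60,160,200,400,500),c(cv2.imread("pics/n_two.png"),270,0,133,260,256,500)]))
```

```text
88.7667
```

View pics/crop9.png

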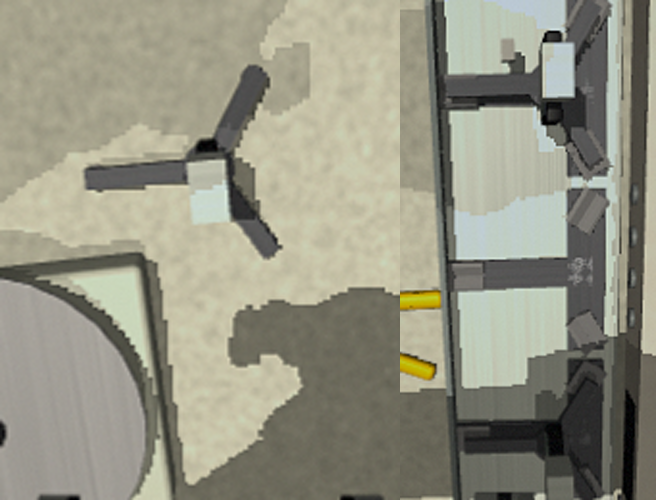

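Run:
```python
from h import *
Q=load("v_na"); a=lambda u,v:(240+u/2.5,60+v/2.5)
t=onz(Q,a(210,190),.096); toe=onz(Q,a(86,178),.009); h1=onz(Q,a(256,68),.009); h2=onz(Q,a(272,250),.009)
print("tab",t,[onz(Q,a(*q),.096)[:2] for q in [(187,162),(228,157),(230,217),(192,223)]])
for n,p,o in(("toe",toe,180),("h1",h1,58.2),("h2",h2,-58.2)): d=p-t; print(n,p,np.hypot(*d[:2]),np.degrees(np.arctan2(d[1],d[0]))-o)
print("pan",onz(Q,a(0,433),.064))
```

```text
tab [0.5402 0.4568 0.096 ] [array([0.5306, 0.4684]), array([0.5477, 0.4705]), array([0.5486, 0.4453]), array([0.5325, 0.4428])]
toe [0.4763 0.4504 0.009 ] 0.06418514451315431 -354.274502237512
h1 [0.563  0.5047 0.009 ] 0.05312385715269241 6.27883030067153
h2 [0.5727 0.4124 0.009 ] 0.055001749886734196 4.4894746104553604
pan [0.4352 0.3318 0.064 ]
```

Run:
```python
from h import *
grasp((.540,.457),np.radians(5.5))
carry(PAN,NY,.064-.006)
weigh(); snap("p_na")
b=cv2.imread("pics/p_na.png",0)[130:260,200:300]<85
print([(c,np.nonzero(b[:,c-200])[0].mean()+130) for c in (230,250,270,290)])
```

```text
down False [-0.1215 -0.1202  0.2028]
width 0.015259450458980032 [0.5401 0.4571 0.0734] [-0.4472 -0.524   2.3808]
held 0.015375909748853521 [ 0.1061 -0.0005 -3.7347]
touch False [0.4283 0.3327 0.1311] [-0.6821  0.2958 -0.7205]
pan free [0.4283 0.3326 0.131 ] [ 0.7018  0.3238 -0.1176]
[(230, np.float64(226.5)), (250, np.float64(227.0)), (270, np.float64(232.9655172413793)), (290, np.float64(229.16))]
```

Run:
```python
from h import *
hand.command_gripper(0,40); print("w",ctrl.get_width())
carry(NEST[1],NY,.012,fl=9)
hand.command_gripper(.03,40); ctrl.sleep(.5)
p=ctrl.get_eef_pos(); ctrl.line_to([p[0],p[1],.2],None,.15)
print("na",probe((.5218,.0038),NY,.118))
ctrl.move_to([.49,.09,.36],Rz(0)); snap("f_a")
ctrl.move_to([.49,-.09,.36],Rz(np.pi/1)) if solver.solve_ik([.49,-.09,.36],Rz(np.pi)) is not None else ctrl.move_to([.49,-.03,.36],Rz(0))
snap("f_b")
ctrl.move_to([.45,-.1,.42],Rz(0)); S=imaging.get_image("scene"); D=imaging.get_image("side"); print(ctrl.get_clock())
cv2.imwrite("pics/f_s.png",S);cv2.imwrite("pics/f_d.png",D)
c=lambda i,x,y,w,h:cv2.resize(i[y:y+h,x:x+w],(400,300),interpolation=cv2.INTER_CUBIC)
A,B=[cv2.imread(f"pics/{t}.png") for t in("f_a","f_b")]
cv2.imwrite("pics/crop10.png",np.vstack([np.hstack([c(A,220,0,320,240),c(B,160,0,320,240)]),np.hstack([c(D,220,120,200,150),c(S,190,140,200,150)])]))
```

```text
w 0.015029238718455806
held 0.015319172460199535 [ 0.5188 -0.3958 -2.8379]
touch True [0.5218 0.0048 0.0942] [-2.6486  2.251   2.9266]
na (True, np.float64(0.12319176129542746), array([1.1523, 0.3524, 3.7622]))
116.15
```

View pics/crop10.png

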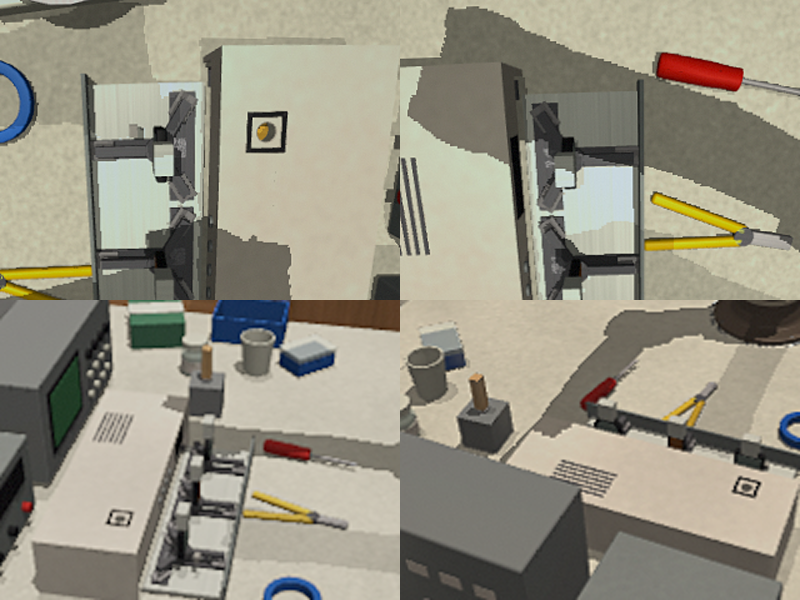

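Run:
```python
from nest import *
for z in (.010,.0148,.0193,.0238):
    q=least_squares(lambda v:res([v[0],v[1],z,v[2]]),[.52,.005,0],x_scale=[.01]*3); print(z,q.cost,q.x)
hand.command_gripper(.032,40)
for n in (1,):
    x,y=NEST[n]; ctrl.move_to([x+.001,y,.21],Rz(NY)); ctrl.line_to([x+.001,y,.0943],None,.1,force_limit=8); ctrl.sleep(.3); f0=ctrl.get_ft_force()
    hand.command_gripper(0,20); ctrl.sleep(.3); f1=ctrl.get_ft_force(); p=ctrl.get_eef_pos()
    print("closed df",f1-f0,p)
    ctrl.line_to([x+.001,y+.002,.0943],None,.02,force_limit=5); ctrl.sleep(.2); print("push y df",ctrl.get_ft_force()-f1,ctrl.get_eef_pos())
    ctrl.line_to([x,y,.0943],None,.02); hand.command_gripper(.032,20); ctrl.sleep(.4)
    ctrl.line_to([x,y,.21],None,.15)
print(probe((.5218,.0038),NY,.118),ctrl.get_clock())
```

```text
0.01 6.881479940590093 [0.5226 0.0028 0.027 ]
0.0148 4.015538541943704 [0.5223 0.0037 0.0271]
0.0193 7.20858455951664 [0.5221 0.0046 0.0272]
0.0238 16.438681524124117 [0.5219 0.0055 0.0273]
closed df [-2.4414  0.0107 -1.2656] [0.523  0.0038 0.0941]
push y df [ 0.9393 -4.1464  2.2082] [0.5233 0.0052 0.0943]
(True, np.float64(0.12318539232493848), array([-0.3077,  0.0238,  4.7316])) 125.1917
```

Run:
```python
from h import *
ctrl.move_to([.45,0,.40],Rz(0)); ctrl.sleep(.5); print(ctrl.get_clock()); ctrl.close_job()
```

```text
126.6167
the job is handed in; nothing more can be done
```

The job is handed in, at about 127 s of the 210 s allowed. All steps were carried out, but `close_job` reports no verdict.

**What I did:**
- **Pin and tray:** I poked the pin through the access hole, the tray came out, and I put the pin back in its stand.
- **Optics:** I weighed square, round, then narrow on the pan. Each stood free for about 1.6 s. I then seated square in mount 2, round in mount 0 and narrow in mount 1, toes towards the robot.

**Last checks that agreed:**
- The fingers touched all three tab tops at the same height (0.1232 m, spread under 0.1 mm), so all three sit alike.
- A gentle sideways nudge on the narrow optic met 2–4 N, and it returned to the same height. That fits its feet being in the grooves. I did not nudge the other two.
- The last pictures show the tray out, the pin upright in its stand, the optics upright and no bystander visibly moved.
- When I put the pin back, I released it about 1 mm above the height at which I had picked it up, with no resistance on the way down. I did not measure its depth afterwards.

**One check that disagreed:** my camera fit put the groove tops at z ≈ 15 mm. The touch heights imply about 24 mm if the optics are seated, and the fit is clearly worse at that height. I trusted the touch and nudge results.

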